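# Check the fossil-case latches and mark the stiff one

## Task

Before the class comes in, find the one fossil case of the three whose spring latch is too stiff for children: press the blue paddles one by one with the fingertips, gently and straight down, until each clicks and stays down; one that has not given way at 10 N is too stiff, so stop there and let it come back up. Then, when the two good cases are clicked open and the stiff one is shut, stand the orange marker upright in the stiff case's round pocket and let go. Never force a case with clearly more than 10 N, also not at the end of the paddle's travel, and leave the other things on the bench where they are.

Things in the scene. Friction and masses are not known exactly. Their poses are not given: they have to be found in the camera images.
- case_a: One of three identical white fossil cases fixed to the bench (110 x 100 mm, walls 38 mm high, clear lid flush in the rim). Origin: centre of its underside. x axis: from the latch (front, -x) to the lid hinge (+x); y: to the side of its marker pocket; z up. The latch paddle is centred 80 mm in front (-x), the round pocket 85 mm to the side (+y).
- paddle_a (a point): Centre of the top face of case_a's blue latch paddle, a thumb plate 34 mm (x) by 50 mm (y), 10 mm thick, its top 50 mm above the bench when unpressed (12 mm higher than the case walls). It moves straight down 11 mm against a spring.
- latch_a (a joint): Travel of case_a's paddle, m: 0 = up, 0.011 = down on its hard stop. Resistance peaks (the release force) near 3 mm and falls to zero near 8.5 mm; there it clicks: snaps to the stop and stays down. The lid lifts with it, 0.22 rad at the stop (front edge about 60 mm up). Let go earlier, it springs back shut. Release force: unseen, differs by case, below 8 N or well over 16 N.
- pocket_a (a point): Centre of the inner floor of case_a's grey round marker pocket: inside diameter 44 mm, floor 6 mm above the bench, rim 12 mm above the bench (6 mm deep).
- case_b: One of three identical white fossil cases fixed to the bench (110 x 100 mm, walls 38 mm high, clear lid flush in the rim). Origin: centre of its underside. x axis: from the latch (front, -x) to the lid hinge (+x); y: to the side of its marker pocket; z up. The latch paddle is centred 80 mm in front (-x), the round pocket 85 mm to the side (+y).
- paddle_b (a point): Centre of the top face of case_b's blue latch paddle, a thumb plate 34 mm (x) by 50 mm (y), 10 mm thick, its top 50 mm above the bench when unpressed (12 mm higher than the case walls). It moves straight down 11 mm against a spring.
- latch_b (a joint): Travel of case_b's paddle, m: 0 = up, 0.011 = down on its hard stop. Resistance peaks (the release force) near 3 mm and falls to zero near 8.5 mm; there it clicks: snaps to the stop and stays down. The lid lifts with it, 0.22 rad at the stop (front edge about 60 mm up). Let go earlier, it springs back shut. Release force: unseen, differs by case, below 8 N or well over 16 N.
- pocket_b (a point): Centre of the inner floor of case_b's grey round marker pocket: inside diameter 44 mm, floor 6 mm above the bench, rim 12 mm above the bench (6 mm deep).
- case_c: One of three identical white fossil cases fixed to the bench (110 x 100 mm, walls 38 mm high, clear lid flush in the rim). Origin: centre of its underside. x axis: from the latch (front, -x) to the lid hinge (+x); y: to the side of its marker pocket; z up. The latch paddle is centred 80 mm in front (-x), the round pocket 85 mm to the side (+y).
- paddle_c (a point): Centre of the top face of case_c's blue latch paddle, a thumb plate 34 mm (x) by 50 mm (y), 10 mm thick, its top 50 mm above the bench when unpressed (12 mm higher than the case walls). It moves straight down 11 mm against a spring.
- latch_c (a joint): Travel of case_c's paddle, m: 0 = up, 0.011 = down on its hard stop. Resistance peaks (the release force) near 3 mm and falls to zero near 8.5 mm; there it clicks: snaps to the stop and stays down. The lid lifts with it, 0.22 rad at the stop (front edge about 60 mm up). Let go earlier, it springs back shut. Release force: unseen, differs by case, below 8 N or well over 16 N.
- pocket_c (a point): Centre of the inner floor of case_c's grey round marker pocket: inside diameter 44 mm, floor 6 mm above the bench, rim 12 mm above the bench (6 mm deep).
- marker_mid (a point): Centre (half-way up) of the loose orange repair marker, 55 mm tall, standing upright on the bench, 50 g: round foot 34 mm in diameter and 12 mm high, above it a round stem 18 mm in diameter up to the top (gripped by the stem). This point is 27.5 mm above its underside; z is its upright axis.
- cast: Loose white plaster ammonite cast, disc 84 mm in diameter, 23 mm high; origin at the centre of its underside. Bystander.
- dish: Loose white paint dish 75 x 75 x 16 mm; origin at the centre of its underside. Bystander.
- cup: Loose clear plastic cup, 68 mm in diameter, 85 mm high, in the row behind the cases; origin at the centre of its underside. Bystander.
- block: Loose wooden block 60 x 45 x 40 mm, in the row behind the cases; origin at the centre of its underside. Bystander.

How it is judged:
On the way, in this order (a step that is already met when the one before it is completed fails the run):
1. two latches have been pressed until they clicked and stay down, and the third is shut (((value of joint latch_a below 0.002 m and value of joint each of latch_b, latch_c above 0.01 m) or (value of joint latch_b below 0.002 m and value of joint each of latch_a, latch_c above 0.01 m) or (value of joint latch_c below 0.002 m and value of joint each of latch_a, latch_b above 0.01 m))), for 0.2 s.
2. the marker stands in the pocket of the case that stayed shut (((value of joint latch_a below 0.002 m and value of joint each of latch_b, latch_c above 0.01 m and horizontal distance between marker_mid and pocket_a below 0.008 m and z of marker_mid in the frame of pocket_a between 0.0245 and 0.0305 m and angle between marker_mid's own z axis and vertical below 0.12 rad) or (value of joint latch_b below 0.002 m and value of joint each of latch_a, latch_c above 0.01 m and horizontal distance between marker_mid and pocket_b below 0.008 m and z of marker_mid in the frame of pocket_b between 0.0245 and 0.0305 m and angle between marker_mid's own z axis and vertical below 0.12 rad) or (value of joint latch_c below 0.002 m and value of joint each of latch_a, latch_b above 0.01 m and horizontal distance between marker_mid and pocket_c below 0.008 m and z of marker_mid in the frame of pocket_c between 0.0245 and 0.0305 m and angle between marker_mid's own z axis and vertical below 0.12 rad))), for 0.2 s.
At the end, for the whole second after the job is handed in: Two latches are clicked (paddles down, past 10 mm of travel) and the third, the stiff one, is up again (under 2 mm); the marker stands at rest in the pocket of that shut case, within 8 mm of the pocket's centre, within 3 mm of its floor and within 0.12 rad of upright (((value of joint latch_a below 0.002 m and value of joint each of latch_b, latch_c above 0.01 m and horizontal distance between marker_mid and pocket_a below 0.008 m and z of marker_mid in the frame of pocket_a between 0.0245 and 0.0305 m) or (value of joint latch_b below 0.002 m and value of joint each of latch_a, latch_c above 0.01 m and horizontal distance between marker_mid and pocket_b below 0.008 m and z of marker_mid in the frame of pocket_b between 0.0245 and 0.0305 m) or (value of joint latch_c below 0.002 m and value of joint each of latch_a, latch_b above 0.01 m and horizontal distance between marker_mid and pocket_c below 0.008 m and z of marker_mid in the frame of pocket_c between 0.0245 and 0.0305 m)) and angle between marker_mid's own z axis and vertical below 0.12 rad and linear speed of marker below 0.01 m/s); the robot touches nothing.
It fails at once if the fingers or the arm press on a case or its paddle with more than 16 N (contact force between any of the fingers, the arm and case_a above 16 N or contact force between any of the fingers, the arm and case_b above 16 N or contact force between any of the fingers, the arm and case_c above 16 N).
It fails at once if a paddle is pressed with the marker (distance between marker_mid and paddle_a below 0.032 m or distance between marker_mid and paddle_b below 0.032 m or distance between marker_mid and paddle_c below 0.032 m).
It fails at once if the cast, dish, cup or block is shifted by more than 25 mm (distance of any of cast, dish, cup, block from where it was at the start of the episode above 0.025 m).
It also fails if it takes over 72 s, if anything falls off the work surface, if the arm or the gripper's body presses on something with over 40 N, if the wrist force passes 120 N, or if a joint passes its speed limit or range.

## Robot

A 7-joint arm with a two-finger parallel gripper is mounted at the origin on the work surface. World frame = base frame: x ahead of the robot, y to its left, z up, the work surface at z = 0. Lengths are in m, angles in rad, forces in N, time in s.
With the tool pointing down it reaches from about 0.35 to 0.9 m from the base axis. Payload 19.9 kg.
Tool frame: the origin (TCP) lies between the finger pads; the fingertips stand 19 mm ahead of it and the grasp point (between the pads) is the TCP; z points along the fingers, y is the direction in which the jaws open and shut (so a half turn about z gives the same grasp; the last joint's range is limited). The gripper opens to 94 mm and grips with 3 to 60 N. Pads are 16 mm wide; open, the fingers measure 119 mm over their backs; the gripper's body (75 mm by 177 mm) begins 78 mm behind the grasp point.
Start: joints at [1.145, 0.417, -0.01, 1.614, 0.005, 1.111, -0.053], TCP at [0.234, -0.58, 0.224] pointing down, gripper open.
Joint ranges: [-2.81, 2.81], [-0.39, 2.02], [-1.27, 1.25], [0.06, 2.57], [-1.19, 4.33], [0.19, 2], [-2.82, 2.82]. Speed limits (rad/s): [1.89, 1.89, 2.39, 2.39, 3.01, 3.01, 3.01].

## Interface

Orientations are given as a 3x3 rotation matrix whose columns are the frame's x, y, z axes.
In Python, from rig import robot gives the robot as it stands. Calls block until the motion is done:
- robot.move_ptp(position, orientation): joint-space move of the TCP to a pose.
- robot.move_linear(position, velocity=0.15, frame=None, threshold=None): straight line of the TCP; frame=None keeps the orientation; velocity is the mean speed in m/s. With threshold (N) it stops when the force on the tool has changed by that much, and returns True; else False.
- robot.goto_joints(angles): joint-space move.
- robot.gripper_to(opening): finger opening in m; the grip force is fixed at half the most; returns when the fingers have stopped.
- robot.pause(seconds).
- robot.ik(position, orientation): joint angles nearest the present ones, or None.
- robot.get_state(): the state.
- robot.grab_frame(name): name is "scene" or "top" or "wrist"; returns the picture (400x640x3 uint8, red, green, blue); there is no depth.
- robot.camera_info(name): a dict with "fx", "fy", "cx", "cy" (pixels), "rvec" (rotation vector, rad) and "tvec" (3), from world to camera coordinates, as OpenCV has them. Camera axes: x right, y down, z forward; pixel columns grow to the right and rows downward; lengths in m; the calibration is good to about 2 mm. The wrist camera is an equidistant fisheye: a pixel r from the principal point sees the ray r / f radians off the axis. A picture is of the moment at which its call begins: read the wrist's pose just before it. camera_info takes no time and is no camera call; for the wrist camera it gives the pose at the moment of the call.
A pose or a line that the arm cannot do raises robot.PlanningError and nothing moves.
- robot.sign_off(): hands the job in, once; it reports no verdict.
The state is a dict: "time": time; "qpos": joint angles; "joint_vel": joint speeds; "effort": joint torques, N m; "ee_pos": TCP position; "tool_rot": TCP orientation; "force": force on the tool from outside, world axes, zero at the start; "moment": the same for the moment, N m; "opening": finger opening in m.
Only numpy, scipy, OpenCV 4.12 (cv2) and the standard library are available. Lean on these libraries where they do the work, as an engineer would, in place of code of your own. Each camera call takes 0.05 s, during which the arm holds its last target.

## Working session

There is one attempt and no reset: what is moved stays moved. The work goes in short steps, each a Python script; the robot and the scene stay as the last script left them, time stands still between calls to the robot, and variables do not carry over. Pictures are saved under pics/ and viewed, and the job is handed in when it is done.

```bash
mkdir -p pics; ls
python3 - <<'E'
from rig import robot
import cv2
for n in("scene","top","wrist"):
    print(n,robot.camera_info(n)); cv2.imwrite(f"pics/{n}0.png",robot.grab_frame(n)[:,:,::-1])
s=robot.get_state();print(s)
E
```

```text
pics
scene {'fx': 423.7928965627663, 'fy': 423.7928965627663, 'cx': 314.23010941219974, 'cy': 196.26044397121345, 'rvec': array([ 1.41481273,  1.94117779, -1.0014206 ]), 'tvec': array([ 0.16115229, -0.26530343,  1.25944054])}
top {'fx': 371.3814555077227, 'fy': 371.3814555077227, 'cx': 320.14286297800106, 'cy': 193.12089781978148, 'rvec': array([ 2.20353298, -2.16087951,  0.11409035]), 'tvec': array([0.00535985, 0.58460796, 0.82838498])}
wrist {'fx': 309.70691628693146, 'fy': 309.70691628693146, 'cx': 320.6347233671675, 'cy': 202.13822524258973, 'rvec': array([-2.43859039,  1.64668299,  0.1945202 ]), 'tvec': array([-0.62387366, -0.02366347,  0.38993341])}
{'time': 0.15, 'qpos': array([ 1.14548494,  0.41785134, -0.01031867,  1.61401995,  0.00467178,
        1.11069867, -0.05299086]), 'joint_vel': array([ 1.79420336e-04, -8.36125392e-04,  1.31990172e-03, -1.63567302e-03,
       -8.82524464e-05,  1.37731947e-03, -3.72340017e-04]), 'effort': array([ 1.70256109e-03, -8.51530552e+01,  6.39132801e-01, -4.26133633e+01,
       -4.88840416e-02,  1.71217590e-02,  1.60001691e-04]), 'ee_pos': array([ 0.23394457, -0.57927471,  0.22396656]), 'tool_rot': array([[ 9.27237230e-01,  3.74474244e-01, -4.00313395e-04],
       [ 3.74474455e-01, -9.27236827e-01,  8.65081862e-04],
       [-4.72344461e-05, -9.52043249e-04, -9.99999546e-01]]), 'force': array([-0.1989834 , -0.62968953, -0.47674436]), 'moment': array([-0.00187788,  0.01478238, -0.02189032]), 'opening': 0.09388568757517242}
```

View pics/scene0.png

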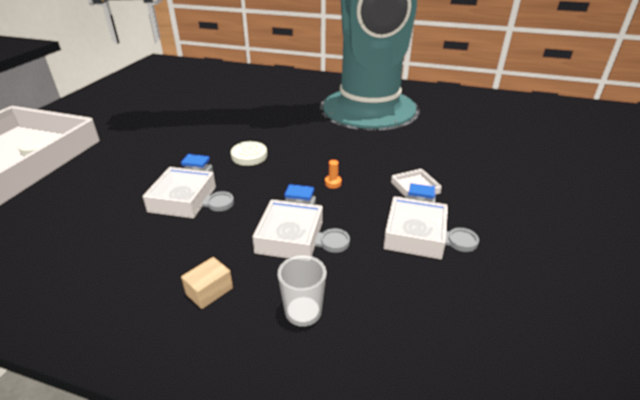

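View pics/top0.png

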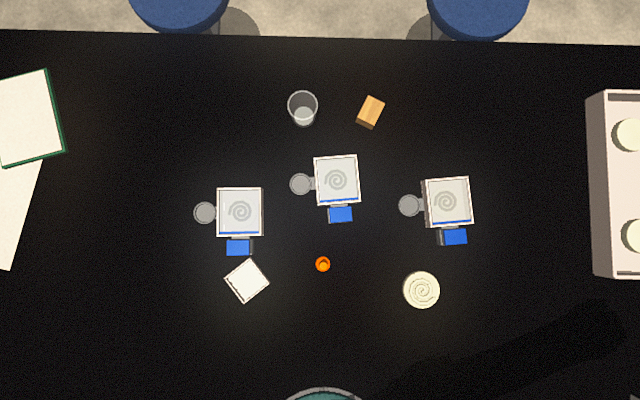

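View pics/wrist0.png

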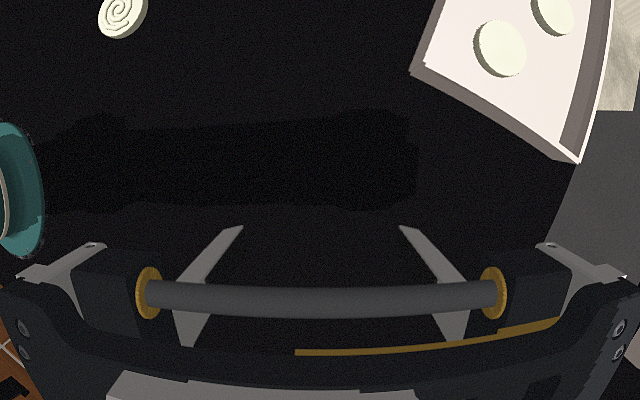

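The top view shows three cases with paddles near px (239,247), (340,214) and (454,237). The pockets are at (205,212), (301,184) and (409,205), and the marker is at (323,264). Next I'll measure these.

```bash
cat > h.py <<'E'
import numpy as np, cv2
def ray(ci,px):
    R,_=cv2.Rodrigues(np.array(ci['rvec'])); t=np.array(ci['tvec'])
    d=np.array([(px[0]-ci['cx'])/ci['fx'],(px[1]-ci['cy'])/ci['fy'],1.])
    if ci.get('fish'):
        m=d[:2]; r=np.hypot(*m); d=np.array([*(m/r*np.sin(r)),np.cos(r)])
    return -R.T@t, R.T@d
def at(ci,px,z):
    o,d=ray(ci,px); return o+d*(z-o[2])/d[2]
def blobs(m,amin):
    n,l,s,c=cv2.connectedComponentsWithStats(m.astype('uint8'),connectivity=8)
    return [(l==i,s[i],c[i]) for i in range(1,n) if s[i,4]>=amin]
E
python3 - <<'E'
from rig import robot
from h import *
ci=robot.camera_info("top"); im=cv2.imread("pics/top0.png").astype(int)
b,g,r=im[...,0],im[...,1],im[...,2]
print("cam",ray(ci,(320,193))[0])
for m,s,c in blobs((b>165)&(r<60)&(g<130),100):
    if c[1]<60: continue
    pts=np.argwhere(m)[:,::-1].astype(np.float32)
    q=cv2.boxPoints(cv2.minAreaRect(pts)); w=np.array([at(ci,p,.05)[:2] for p in q])
    e=np.diff(np.vstack([w,w[:1]]),axis=0)
    print("paddle",c.round(1),s[4],at(ci,c,.05).round(4),"rectc",w.mean(0).round(4),"sides",np.linalg.norm(e,axis=1).round(4)[:2],np.degrees(np.arctan2(e[:,1],e[:,0])).round(1)[:2])
for m,s,c in blobs((r>180)&(b<60)&(g>50)&(g<190),20):
    if 230<c[1]<300: print("mk",c,s,at(ci,c,.012).round(4),at(ci,c,.055).round(4))
gr=im.astype('uint8')
x=np.hstack([cv2.resize(gr[y-25:y+25,u-25:u+25],(260,260),interpolation=2) for u,y in((205,212),(301,184),(409,205))])
y=np.hstack([cv2.resize(gr[y-25:y+25,u-25:u+25],(260,260),interpolation=2) for u,y in((239,247),(340,214),(454,237))])
cv2.imwrite("pics/c.png",np.vstack([x,y]))
E
```

```text
cam [0.50755806 0.02848938 0.87726281]
paddle [455.4 236.6] 316 [ 0.4912 -0.2857  0.05  ] rectc [ 0.4913 -0.2853] sides [0.0487 0.0326] [ -83.8 -175.7]
mk [322.36363636 264.06493506] [315 257  15  15 154] [0.422  0.0084 0.012 ] [0.4262 0.0094 0.055 ]
```

View pics/c.png

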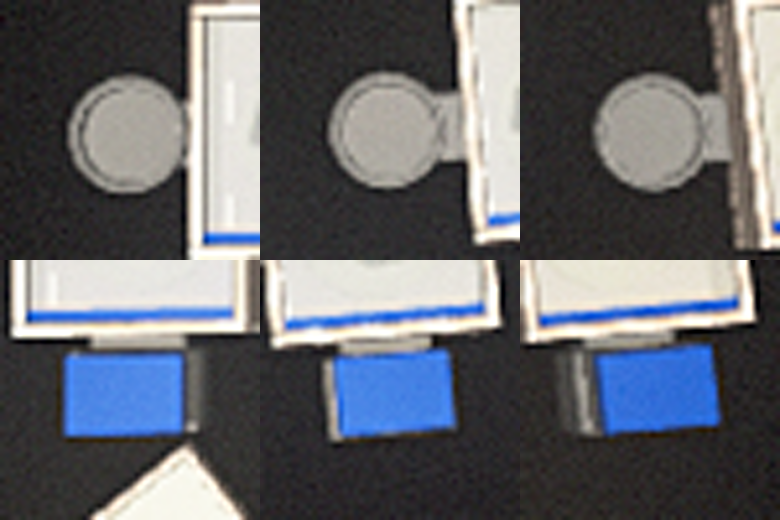

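Run:
```python
from rig import robot
from h import *
ci=robot.camera_info("top"); im=cv2.imread("pics/top0.png").astype(int)
b,g,r=im[...,0],im[...,1],im[...,2]
for m,s,c in blobs((b>130)&(b-r>90),150):
    if c[1]<60: continue
    pts=np.argwhere(m)[:,::-1].astype(np.float32)
    q=cv2.boxPoints(cv2.minAreaRect(pts)); w=np.array([at(ci,p,.05)[:2] for p in q])
    e=np.diff(np.vstack([w,w[:1]]),axis=0)
    print("paddle",c.round(1),s[4],at(ci,c,.05).round(4),"sides",np.linalg.norm(e,axis=1).round(4)[:2],np.degrees(np.arctan2(e[:,1],e[:,0])).round(1)[:2])
gr=(abs(r-g)<25)&(abs(g-b)<25)&(r>70)
for u,v in((205,212),(301,184),(409,205)):
    G=cv2.GaussianBlur(im.astype('uint8')[v-22:v+22,u-22:u+12],(0,0),0.8); 
    m=np.zeros(r.shape,bool); k=4
    m[v-16:v+17,u-16:u+11]=gr[v-16:v+17,u-16:u+11]
    # left-side outline fit: left/top/bottom edges
    pts=np.argwhere(m)
    cs,_=cv2.findContours(m.astype('uint8'),0,1); cc=max(cs,key=len)[:,0,:].astype(float); cc=cc[cc[:,0]<u+5]
    A=np.c_[2*cc,np.ones(len(cc))]; sol=np.linalg.lstsq(A,(cc**2).sum(1),rcond=None)[0]; rad=np.sqrt(sol[2]+sol[0]**2+sol[1]**2)
    print("pocket",sol[:2].round(2),rad.round(2),at(ci,sol[:2],.012).round(4))
```

```text
paddle [340.3 214.1] 333 [ 0.5363 -0.0286  0.05  ] sides [0.0494 0.0334] [ -83.7 -174.1]
paddle [455.  236.5] 340 [ 0.4915 -0.2848  0.05  ] sides [0.0505 0.0336] [ -83.  -174.9]
paddle [237.  247.4] 359 [0.4586 0.1978 0.05  ] sides [0.0483 0.0327] [ -89.  -177.9]
pocket [203.93 212.39] 10.97 [0.5354 0.285  0.012 ]
pocket [299.77 183.53] 10.77 [0.6073 0.0648 0.012 ]
pocket [409.02 204.89] 10.92 [ 0.5622 -0.192   0.012 ]
```

Geometry agrees with the spec: paddle-to-pocket distances are 116–117 mm against 116.7, with yaws of about 2°, 6° and 6°. I'll start with the right-hand paddle.

```bash
cat >> h.py <<'E'
P={'L':([.4586,.1978],1.8,[.5354,.285]),'M':([.5363,-.0286],6.,[.6073,.0648]),'R':([.4915,-.2848],6.,[.5622,-.192])}
def rot(yawdeg):
    a=np.radians(yawdeg);c,s=np.cos(a),np.sin(a)
    return np.array([[c,s,0],[s,-c,0],[0,0,-1.]])
def press(robot,k,zsafe=.15):
    (x,y),yaw,_=P[k]
    robot.move_ptp([x,y,zsafe],rot(yaw))
    robot.move_linear([x,y,.074],.08); robot.pause(.2)
    S=lambda: robot.get_state()
    s=S(); f0=np.mean([S()['force'][2] for _ in range(1)]); print(k,'start',s['time'],s['ee_pos'].round(4),s['force'].round(2))
    lim=9.3; z=.0690
    zs=[.0675,.0660,.0645,.0630,.0615,.0605,.0597]
    res='end'
    for z in zs:
        f=S()['force'][2]-f0
        hit=robot.move_linear([x,y,z],.006,threshold=max(.6,lim-max(f,0)))
        s=S(); f=s['force'][2]-f0
        print(' z',z,'ee',s['ee_pos'][2].round(5),'f',round(f,2),hit,round(s['time'],2))
        if hit: res='hit'; break
    robot.move_linear([x,y,zsafe],.08)
    s=S(); print(res,s['time'],s['force'].round(2))
    return res
E
python3 - <<'E'
from rig import robot
from h import *
robot.gripper_to(0.0); print(robot.get_state()['opening'],robot.get_state()['time'])
print(press(robot,'R'))
cv2.imwrite("pics/R.png",robot.grab_frame("scene")[:,:,::-1])
E
```

```text
0.0006688985825929674 1.5667
R start 4.3417 [ 0.4917 -0.2849  0.0744] [0.53 0.15 0.08]
 z 0.0675 ee 0.06756 f 4.34 False 5.58
 z 0.066 ee 0.06595 f 4.72 False 5.97
 z 0.0645 ee 0.06442 f 3.97 False 6.38
 z 0.063 ee 0.06292 f 2.14 False 6.78
 z 0.0615 ee 0.06144 f 1.03 False 7.17
 z 0.0605 ee 0.06045 f -0.44 False 7.49
 z 0.0597 ee 0.05965 f -0.05 False 7.78
end 9.05 [-0.21 -0.59 -0.78]
end
```

View pics/R.png

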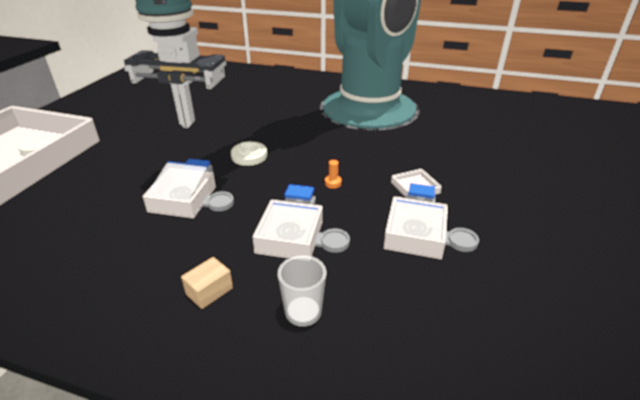

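The right-hand case (px (182,188)) now has its paddle sunk behind the rim and its lid tilted. Resistance peaked at about 4.7 N and fell to zero, so it clicked. Next are the middle and left cases.

Run:
```python
from rig import robot
from h import *
print(press(robot,'M'))
print(press(robot,'L'))
cv2.imwrite("pics/ML.png",robot.grab_frame("scene")[:,:,::-1])
```

```text
M start 11.4167 [ 0.5365 -0.0286  0.0744] [ 0.84 -0.46  0.55]
 z 0.0675 ee 0.06756 f 4.17 False 12.65
 z 0.066 ee 0.06604 f 4.45 False 13.05
 z 0.0645 ee 0.06449 f 3.49 False 13.45
 z 0.063 ee 0.06289 f 1.21 False 13.85
 z 0.0615 ee 0.06142 f 0.44 False 14.25
 z 0.0605 ee 0.06045 f -0.82 False 14.57
 z 0.0597 ee 0.05968 f -0.62 False 14.85
end 16.125 [-1.13  0.29 -0.43]
end
L start 18.375 [0.4588 0.1978 0.0743] [ 0.03 -0.17 -0.73]
 z 0.0675 ee 0.06826 f 10.71 True 19.29
hit 20.4667 [-0.62  0.07 -0.13]
hit
```

View pics/ML.png

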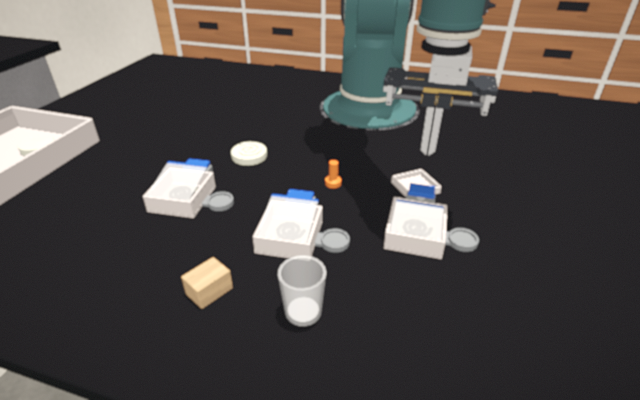

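Results so far:
- **Middle case:** clicked, with a peak of about 4.5 N.
- **Left case:** reached 10 N at under 1 mm with no give, so it is the stiff one. Its paddle is back up at px (422,190).

Next I'll look at the marker and pocket with the wrist camera.

Run:
```python
from rig import robot
from h import *
for a in(91.8,-88.2):
    for p in([.423,.009,.2],[.423,.009,.04],[.5354,.285,.046],[.5354,.285,.15]):
        q=robot.ik(p,rot(a)); print(a,p,None if q is None else np.round(q,2))
ci=robot.camera_info("wrist"); s=robot.get_state()
R,_=cv2.Rodrigues(ci['rvec']); c=-R.T@ci['tvec']; print('cam in tool',s['tool_rot'].T@(c-s['ee_pos']), s['tool_rot'].T@R.T[:,2])
```

```text
91.8 [0.423, 0.009, 0.2] [ 0.33  0.1  -0.44  2.1   0.05  0.95 -0.11]
91.8 [0.423, 0.009, 0.04] [ 0.32  0.41 -0.48  2.22  0.34  0.58 -0.37]
91.8 [0.5354, 0.285, 0.046] [-0.13  0.67 -0.56  1.77  0.46  0.83 -0.87]
91.8 [0.5354, 0.285, 0.15] [-0.09  0.53 -0.6   1.71  0.35  1.   -0.78]
-88.2 [0.423, 0.009, 0.2] None
-88.2 [0.423, 0.009, 0.04] [-0.61  0.43  0.6   2.25 -0.45  0.58 -2.78]
-88.2 [0.5354, 0.285, 0.046] [ 0.2   0.92 -1.09  1.76  0.92  1.08  1.95]
-88.2 [0.5354, 0.285, 0.15] [ 0.21  0.72 -1.09  1.7   0.7   1.15  2.1 ]
cam in tool [ 0.06638726 -0.00040489 -0.16020565] [-2.31284052e-01 -3.67819655e-04  9.72886197e-01]
```

Run:
```python
from rig import robot
from h import *
robot.move_ptp([.423,.009,.17],rot(91.8)); robot.gripper_to(.06); robot.pause(.2)
ci=robot.camera_info("wrist"); im=robot.grab_frame("wrist")[:,:,::-1].copy(); cv2.imwrite("pics/w1.png",im)
ci['fish']=1; im=im.astype(int); b,g,r=im[...,0],im[...,1],im[...,2]
for m,s,c in blobs((r>110)&(r-b>90)&(g<r*.75),60):
    print(c.round(1),s,'ctr z.012',at(ci,c,.012).round(4))
t=cv2.imread("pics/top0.png")
print(robot.get_state()['time'],robot.get_state()['ee_pos'])
```

```text
[319.6 193.1] [304 176  32  37 867] ctr z.012 [0.4215 0.0101 0.012 ]
23.5833 [0.42300276 0.00899173 0.17000151]
```

View pics/w1.png

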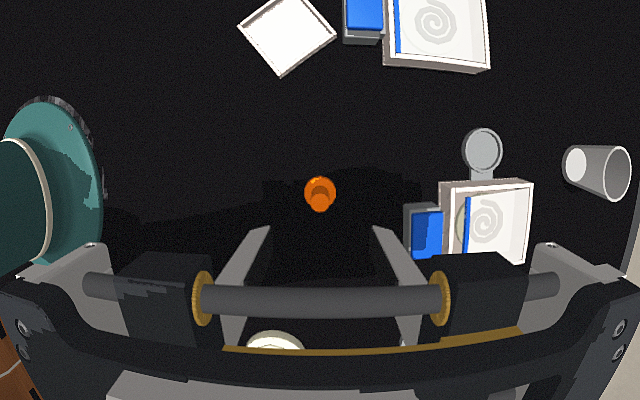

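The marker is at px (320,193), with its stem top at about (320,202), and the path around it is clear. I'll cross-check with the stem top, then grasp.

Run:
```python
from rig import robot
from h import *
ci=robot.camera_info("wrist"); ci['fish']=1
for px,z in(((320,192.5),.012),((320,202),.055),((320,203),.055)): print(px,at(ci,px,z).round(4))
im=cv2.imread("pics/w1.png")[166:222,292:348]; cv2.imwrite("pics/w1c.png",cv2.resize(im,(560,560),interpolation=0))
```

```text
(320, 192.5) [0.4219 0.0108 0.012 ]
(320, 202) [0.422  0.0108 0.055 ]
(320, 203) [0.4221 0.0098 0.055 ]
```

View pics/w1c.png

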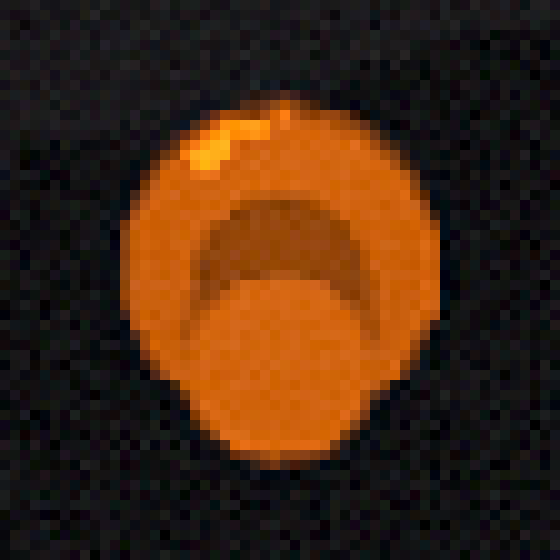

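Run:
```python
from rig import robot
from h import *
robot.move_linear([.422,.0105,.040],.1)
robot.gripper_to(0.0); s=robot.get_state(); print(s['opening'],s['ee_pos'],s['time'])
robot.move_linear([.422,.0105,.17],.12)
robot.move_ptp([.5354,.285,.17],rot(91.8)); robot.pause(.2)
ci=robot.camera_info("wrist"); im=robot.grab_frame("wrist")[:,:,::-1].copy(); cv2.imwrite("pics/w2.png",im)
s=robot.get_state(); print(s['opening'],s['ee_pos'],s['time'])
np.save("ci2.npy",ci,allow_pickle=True)
```

```text
0.01673770894354832 [0.42197922 0.01048014 0.04001099] 25.775
0.016749540241346762 [0.53567483 0.28404242 0.17024853] 28.4
```

View pics/w2.png

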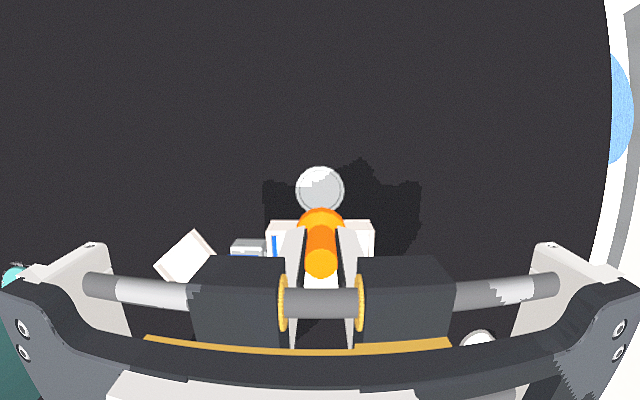

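The marker is held, with an opening of 16.7 mm on the 18 mm stem. The pocket is visible at about px (320,190), so I'll refine its position.

Run:
```python
from h import *
ci=np.load("ci2.npy",allow_pickle=True).item(); ci['fish']=1
im=cv2.imread("pics/w2.png"); g=cv2.cvtColor(im,6)
m=(g>100); m[:, :280]=0; m[:,360:]=0; m[206:]=0; m[:150]=0
cs,_=cv2.findContours(m.astype('uint8'),0,1); c=max(cs,key=len)[:,0,:].astype(float); c=c[c[:,1]<203]
for z in(.012,):
    w=np.array([at(ci,p,z)[:2] for p in c])
    A=np.c_[2*w,np.ones(len(w))]; s=np.linalg.lstsq(A,(w**2).sum(1),rcond=None)[0]
    r=np.sqrt(s[2]+s[0]**2+s[1]**2); print(z,s[:2],r,np.std(np.hypot(*(w-s[:2]).T)-r))
cv2.imwrite("pics/w2c.png",cv2.resize(im[155:235,270:370],(800,600) if 0 else (750,600),interpolation=0))
```

```text
0.012 [0.53400383 0.28825974] 0.02547240839677594 0.000347943336334767
```

View pics/w2c.png

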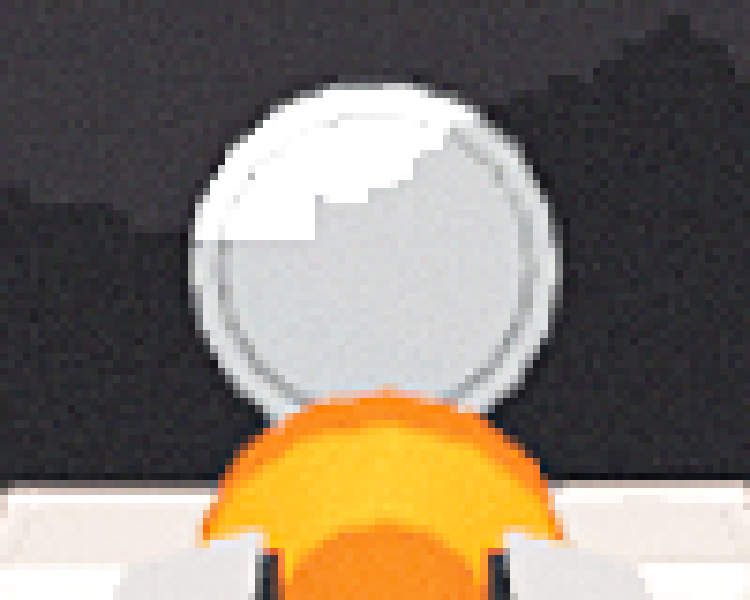

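Run:
```python
from rig import robot
from h import *
x,y=.5348,.286
robot.move_linear([x,y,.065],.1)
h=robot.move_linear([x,y,.0463],.015,threshold=3); s=robot.get_state(); print(h,s['ee_pos'],s['force'].round(2),s['time'])
cv2.imwrite("pics/p1.png",robot.grab_frame("scene")[100:300,300:560,::-1].repeat(3,0).repeat(3,1))
cv2.imwrite("pics/p2.png",robot.grab_frame("wrist")[:,:,::-1])
```

```text
False [0.53483332 0.2860302  0.04637641] [ 0.26 -0.73  0.03] 31.0
```

View pics/p1.png

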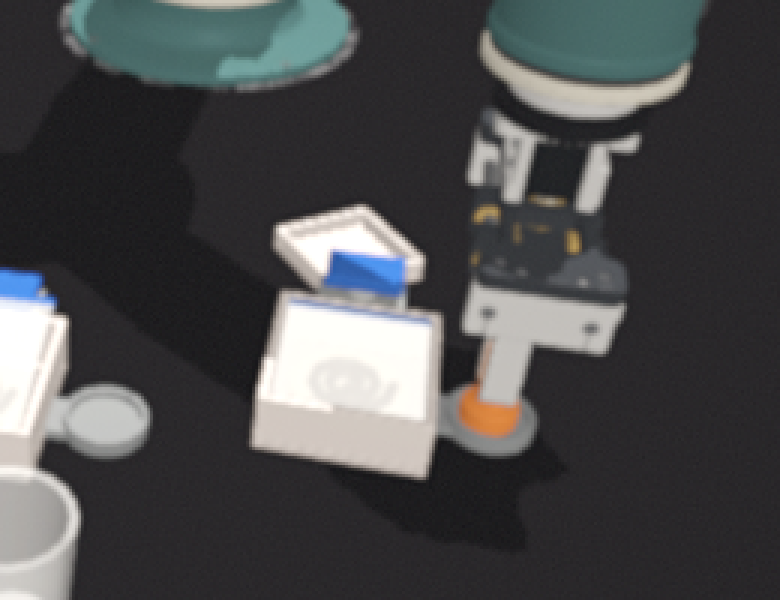

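View pics/p2.png

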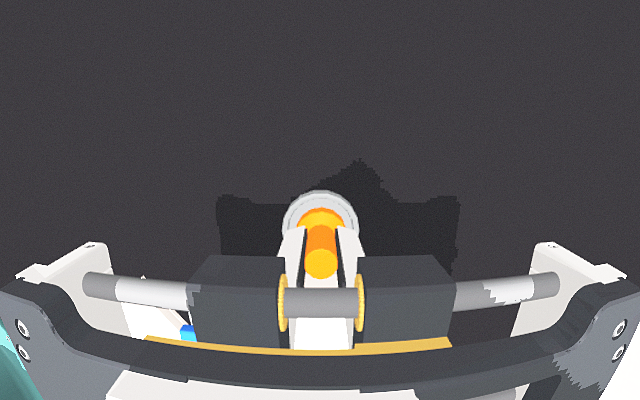

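The foot is inside the pocket ring, so I'll release, retreat and check.

Run:
```python
from rig import robot
from h import *
robot.gripper_to(.045); robot.pause(.2)
robot.move_linear([.5348,.286,.17],.1)
robot.pause(.2)
ci=robot.camera_info("wrist");cv2.imwrite("pics/e3.png",robot.grab_frame("wrist")[120:270,220:420,::-1].repeat(3,0).repeat(3,1))
robot.move_ptp([.40,.0,.3],rot(91.8)); robot.pause(.3)
cv2.imwrite("pics/e1.png",robot.grab_frame("scene")[:,:,::-1])
t=robot.grab_frame("top")[:,:,::-1]
cv2.imwrite("pics/e2.png",t)
s=robot.get_state(); print(s['time'],s['force'])
im=t.astype(int); b,g,r=im[...,0],im[...,1],im[...,2]; ct=robot.camera_info("top")
for m,s,c in blobs((r>150)&(r-b>90)&(g<.75*r),30): print(c,s,at(ct,c,.018).round(4),at(ct,c,.061).round(4))
```

```text
35.2583 [-0.62604112  0.46758958  0.36260996]
[202.95625 212.14375] [194 205  18  15 160] [0.5357 0.2855 0.018 ] [0.5343 0.2727 0.061 ]
```

View pics/e1.png

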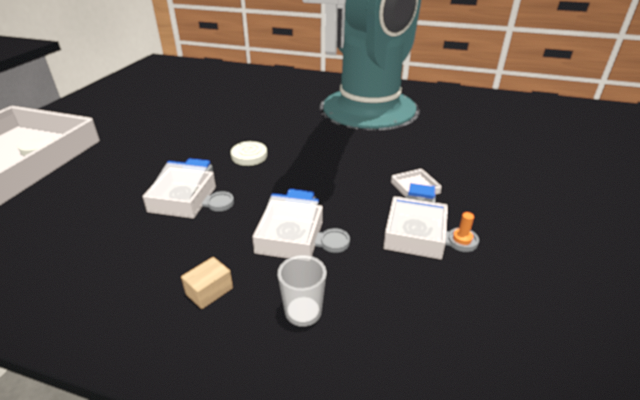

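View pics/e2.png

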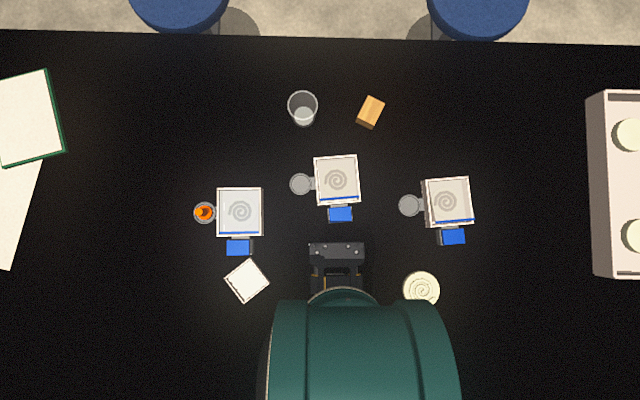

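View pics/e3.png

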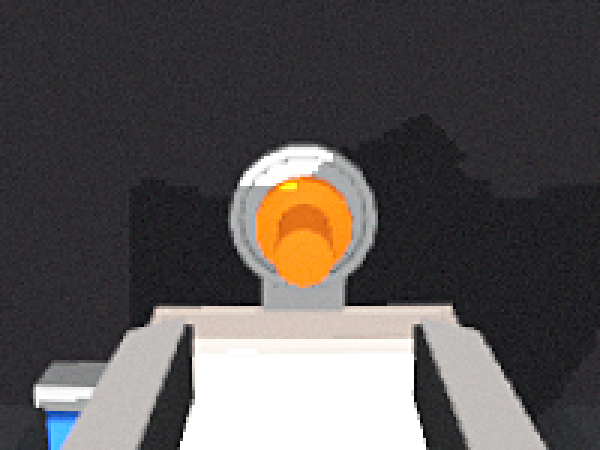

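The marker stands upright in the left case's pocket, at px (463,235) in the scene view. The right and middle paddles are down, the left paddle is up, and the bystanders haven't moved. Handing in.

```bash
python3 -c "
from rig import robot
robot.sign_off()"
```

```text
the job is handed in; nothing more can be done
```

I found the stiff case, stood the marker in its pocket and handed the job in at about 35 s of the 72 s allowed; no verdict was reported. "Left", "middle" and "right" are as seen in the top camera.

| Case | Peak force | Result |
|---|---|---|
| Right | about 4.7 N | clicked, stays down |
| Middle | about 4.5 N | clicked, stays down |
| Left (stiff) | 10.7 N read when the press stopped | did not give way; paddle back up, case shut |

- **Left case force:** I set the press to stop at 9.3 N. The 10.7 N reading slightly overshot the 10 N mark; readings vary by about 0.5–1 N, and it is well below the 16 N limit.
- **Marker:** the last pictures show it upright, with its foot inside the left case's pocket. The wrist picture puts it about 2–3 mm off centre towards the case, while the top camera puts it within 1 mm. Both are inside the 8 mm tolerance.
- **Final state:** the right and middle paddles are down, the left one is up, and the cast, dish, cup and block look unmoved. The arm was clear of everything.

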